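Hang the phone holder on the desk slat panel and clip the phone in

ROBOT

A 6-joint arm with a two-finger parallel gripper is mounted at the origin on the work surface. World frame = base frame: x ahead of the robot, y to its left, z up, the work surface at z = 0. Lengths are in m, angles in rad, forces in N, time in s.
With the tool pointing down it reaches from about 0.4 to 0.825 m from the base axis. Payload 7 kg.
Tool frame: the origin (TCP) lies midway between the tips of the shut fingers; the grasp point (between the pads) lies 19 mm behind it; z points along the fingers, y is the line along which they close (so a half turn about z gives the same grasp; the last joint's range is limited). The gripper opens to 88 mm and grips with 3 to 60 N. Pads are 19 mm wide; open, the fingers measure 130 mm over their backs; the gripper's body (78 mm by 193 mm) begins 47 mm behind the grasp point.
Start: joints at [1.477, 0.359, 0.012, 0, -1.224, -0.288], TCP at [0.252, 0.626, 0.227] pointing down, gripper open.
Joint ranges: [-3.07, 3.07], [-1.43, 2.12], [-1.02, 1.25], [-3.03, 1.67], [-3.05, -0], [-3.03, 3.03]. Speed limits (rad/s): [2.39, 2.39, 3.01, 3.14, 3.14, 3.14].

INTERFACE

Orientations are given as [roll, pitch, yaw] about the fixed x, y, z axes, in that order (R = Rz(yaw) Ry(pitch) Rx(roll)).
In Python, from station import arm gives the robot as it stands. The module is installed in compiled form; this text tells all that it offers.
- The arm moves only by the tool carry_out, never from a script. Its argument "commands" is a list of rows, each a list of 4 numbers: the shift along the world's x, y, z in units of 50 mm (1.0 is 50 mm), then the turn about the world's z in units of 6 degrees (1.0 is 6 degrees). A call has exactly 10 rows; each row is the pose to reach, as a shift and turn from the pose commanded when the call began; what a row does not reach only later rows make up. A row lasts 1/8 s, in which the tool goes at most 62.5 mm and 10.7 degrees, less where a joint would pass 70% of its speed; a pose out of reach is approached as far as the arm can. A call with a gripper value outside its range is refused whole. "claw" is the closure, from 0 (fully open) to 1 (shut), set as the call begins (left out, the last holds). The fingers move at their own pace and stop on an object; "force" is the grip in N (left out, the last holds). Time passes only in rows, so rows that repeat a pose let the fingers close, or fill a call up. It gives the time, the measured TCP pose, the force, the opening and the grip force at its end, in the units of the state.
- arm.get_state(): the state, without advancing time (a new reading comes with each control period).
- arm.grab_frame(name): name is "scene" or "side" or "wrist"; returns a dict with "pixels" (480x640x3 uint8, red, green, blue), "fx", "fy", "cx", "cy" (pixels), "eye" and "orientation" of the camera in the world. Camera axes: x right, y down, z forward; pixel columns grow to the right and rows downward; lengths in m; the calibration is good to about 2 mm. The wrist camera is an equidistant fisheye: a pixel r from the principal point sees the ray r / f radians off the axis. A picture is of the moment at which its call begins. There is no depth.
- arm.job_done(): hands the job in; it is judged then, once.
Trained networks look in a picture, given as the dict that the camera call returned (one of the last four; its "shot" number tells which), for a name from the list of things; names that differ only in an ending like _2 or _b are one class to them, and where a whole thing is asked for, a point or a joint stands for the part that bears it (a point fixed in the world has none). Each returns a list of dicts, best first, with "conf" (0 to 1); they miss things now and then, are a little off and sometimes report something else, mostly with a low value. They report only what shows in the picture. A call takes as long as a camera call. They do not tell look-alikes from the thing itself.
- arm.regions_of(picture, query): "pixels" (480x640 bool, what is visible of it) and "uv" ([column, row] in pixels, amid what is visible of it).
- arm.mark_of(picture, query): "uv" ([column, row] in pixels: a listed point, or the origin of a listed thing).
The state is a dict: "t": time; "q": joint angles; "qd": joint speeds; "joint_efforts": joint torques, N m; "eef_pos": TCP position; "ee_rot": TCP orientation; "force": force on the tool from outside, world axes, zero at the start; "moment": the same for the moment, N m; "width": finger opening in m; "gripper_force": force on a finger pad.
Only numpy, scipy, OpenCV 4.12 (cv2) and the standard library are available. Lean on these libraries where they do the work, as an engineer would, in place of code of your own. Each camera call takes 0.05 s, during which the arm holds its last target. There are 200 camera calls.

TASK

Hang the loose phone holder in the upper groove of the slat panel: tilt it to get its hook up behind the slat, then swing it down until its back plate sits level and flush on the panel, and let go. Then take the phone from its wooden stand and push it down, the same way up and centred, into the holder's spring jaw until it is fully home, and let go. Leave the mug, the book and the stapler where they are.

Things in the scene. Friction and masses are not known exactly. Their poses are not given: they have to be found in the camera images.
- panel: The fixed slat panel: upright, 360 mm long, 205 mm high, wooden slats 6 mm thick before a dark back board, 24 mm free space between, open up and down behind the slats within 160 mm of the middle. Origin: desk level, middle of the slats' front face. x points into the panel (work from the -x side), y along it, z up. A steel foot lies behind it.
- groove (a point): Middle of the lower edge of the panel's upper groove, on the front face, 146 mm above the desk; axes as panel. The groove opens 26 mm high (to 172 mm); above it is the top slat, 33 mm high. The other groove, at 36 to 60 mm height, is not the one.
- holder: The loose phone holder (about 300 g), upright on the desk. Origin in its underside, below the block's middle. x from front to back (hook side), y across, z up. At the back a steel plate 70 mm wide, 80 mm high, 4 mm thick, back face at x = +50 mm, joined to the grip block by a 30 mm wide web. The spring jaw on the block is 36 mm wide, up to 75 mm high.
- holder_grip (a point): Point in the middle of the holder's plastic grip block, 24 mm above its underside; axes as holder. Block: 44 mm in x (centred here), 50 mm wide in y, 38 mm high from the underside; its two y sides are free for the fingers.
- holder_hook (a point): Underside of the hook where it leaves the plate's back face, mid-width; 50 mm in +x, 52 mm in +z from holder_grip, same axes. L of 4 mm steel, 60 mm wide: a leg 14 mm in +x, its end rising to 34 mm above here (inner face 10 mm behind the plate). Goes in only with the front raised about 40 degrees, rising leg first. Hung level it lies at point groove but for y, with up to 4 mm play in x.
- holder_seat (a point): Floor of the spring jaw (top of the block), 14 mm above holder_grip, same axes. The phone's lower edge rests here, centred, parallel to the plate. Behind it a fixed wall, face at about x = +6 mm; in front the sprung jaw, nip about 16 mm above the floor, gap about 6 mm, which yields to the 12 mm phone; lead-in slopes above. Needs about 5 to 20 N downward.
- jaw (a joint): Opening angle of the sprung jaw, rad: 0 shut and empty, about 0.15 with the phone in.
- phone_center (a point): Centre of the phone, a black slab with a glass face: 12 mm thick (x), 155 mm long (y, level), 80 mm high (z), about 200 g. It stands on its long edge in a fixed wooden stand (90 x 110 mm): slot 14 mm wide, 22 mm deep, floor 12 mm above the desk; it may lean a little. The top 58 mm stick out.
- phone_bottom (a point): Middle of the phone's lower long edge, 40 mm below point phone_center; same axes.
- mug: White mug, 95 mm high, 80 mm across; bystander. Origin at its underside.
- book: Blue hardback, 136 x 196 x 30 mm, lying flat; bystander. Origin at its underside.
- stapler: Stapler, 140 x 36 mm, 45 mm high; bystander. Origin at its underside.
Mind the look-alikes: they are no part of the job. Several things look just like the holder: the one meant starts farthest from the robot's base. There is more than one size of the part that bears phone_center; the job needs the smaller.

How it is judged:
By the outcome, as a careful person would: the job done as asked, in the order asked, and still so for the second after the job is handed in, with the robot touching nothing.
It also fails if it takes over 72 s, if anything falls off the work surface, if the arm or the gripper's body presses on something with over 40 N, if the wrist force passes 120 N, or if a joint passes its speed limit or range.

## Working session

There is one attempt and no reset: what is moved stays moved. The work goes in short steps, Python scripts to look and compute and a tool call to move; the robot and the scene stay as the last step left them, time stands still between calls to the robot, and variables do not carry over. Pictures are saved under pics/ and viewed, at most 10 in all, crops included, and the job is handed in when it is done.

Besides the shell and the picture viewer there is one more tool, called after "Emit:" by a JSON object that holds its "method" and its "body". carry_out: Moves the arm, as the interface text tells. Its arguments: {"type":"object","properties":{"commands":{"type":"array","items":{"type":"array","items":{"type":"number"}}},"claw":{"type":"number"},"force":{"type":"number"}},"required":["commands"]}

```bash
mkdir -p pics; cat > h.py <<'E'
import numpy as np, cv2, itertools
from station import arm
from scipy.spatial.transform import Rotation as R
def rot(o):
    o=np.array(o,float)
    return o if o.shape==(3,3) else (R.from_quat(o).as_matrix() if o.size==4 else R.from_euler('xyz',o).as_matrix())
def ray(f,uv,fish=False):
    x=(uv[0]-f['cx'])/f['fx'];y=(uv[1]-f['cy'])/f['fy']
    if fish:
        r=np.hypot(x,y);d=np.array([x/r*np.sin(r),y/r*np.sin(r),np.cos(r)]) if r>1e-9 else np.array([0,0,1.])
    else: d=np.array([x,y,1.])
    d=rot(f['orientation'])@d
    return np.array(f['eye']),d/np.linalg.norm(d)
def onz(f,uv,z,fish=False):
    e,d=ray(f,uv,fish);return e+d*(z-e[2])/d[2]
def tri(rays):
    A=sum(np.eye(3)-np.outer(d,d) for e,d in rays);b=sum((np.eye(3)-np.outer(d,d))@e for e,d in rays)
    p=np.linalg.solve(A,b);return p,max(np.linalg.norm(np.cross(d,p-e)) for e,d in rays)
def proj(f,P,fish=False):
    c=rot(f['orientation']).T@(np.array(P)-np.array(f['eye']))
    if fish:
        r=np.hypot(c[0],c[1]);k=np.arctan2(r,c[2])/max(r,1e-9)
    else: k=1/c[2]
    return np.array([f['cx']+f['fx']*c[0]*k,f['cy']+f['fy']*c[1]*k])
def save(f,n,box=None,s=1):
    im=f['pixels'][:,:,::-1]
    if box: im=im[box[1]:box[3],box[0]:box[2]]
    cv2.imwrite('pics/'+n,cv2.resize(im,None,fx=s,fy=s,interpolation=cv2.INTER_CUBIC))
E
python3 - <<'E'
from h import *
fs={n:arm.grab_frame(n) for n in('scene','side','wrist')}
import pickle;pickle.dump(fs,open('f0.pkl','wb'))
for n,f in fs.items(): print(n,f['eye'],np.shape(f['orientation']),f['orientation'],f['fx'],f['cx'],f['cy'])
a=np.hstack([fs['scene']['pixels'],fs['side']['pixels']])[:,:,::-1]
cv2.imwrite('pics/scene0.png',fs['scene']['pixels'][:,:,::-1]);cv2.imwrite('pics/side0.png',fs['side']['pixels'][:,:,::-1])
for n in fs:
  for q in('panel','groove','holder','holder_grip','holder_hook','holder_seat','phone_center','phone_bottom','mug','book','stapler'):
    print(n,q,[(np.round(r['uv'],1).tolist(),round(r['conf'],2)) for r in arm.mark_of(fs[n],q) if r['conf']>.15])
E
```

```text
scene [ 1.3381268  -0.27799954  0.61937913] (3,) [-2.1501135  -0.00565908  1.31358664] 500.47294708340235 322.8494003577953 233.5516298708343
side [-0.02423066 -0.73556796  0.57447601] (3,) [-2.06271627 -0.02460996 -0.71800453] 489.35280316913276 325.2413191062587 240.0368182337908
wrist [0.32755687 0.59510048 0.38345055] (3,) [ 2.83437381e+00 -4.30271958e-04 -1.95172091e+00] 371.64829954431775 312.1347700737698 238.23112062675577
scene panel [([462.0, 238.0], 0.79)]
scene groove [([474.0, 177.4], 0.61)]
scene holder [([383.7, 205.6], 0.77), ([345.6, 219.0], 0.75), ([348.0, 244.4], 0.64)]
scene holder_grip [([386.5, 196.3], 0.89), ([223.2, 254.1], 0.66), ([342.3, 205.2], 0.6)]
scene holder_hook [([393.5, 168.3], 0.96), ([366.1, 208.1], 0.91), ([328.2, 182.6], 0.81)]
scene holder_seat [([383.3, 188.1], 0.91), ([344.8, 202.0], 0.82), ([348.6, 243.2], 0.6), ([347.8, 230.2], 0.57)]
scene phone_center [([107.0, 255.1], 0.78), ([224.6, 253.9], 0.64)]
scene phone_bottom [([112.8, 279.8], 0.73), ([223.7, 274.8], 0.66), ([225.6, 256.3], 0.37)]
scene mug [([301.9, 347.1], 0.73)]
scene book [([
[... 362 characters left out ...]
.4], 0.88), ([147.5, 244.1], 0.86), ([245.5, 238.5], 0.72)]
side holder_seat [([172.3, 258.7], 0.84), ([265.8, 262.5], 0.72), ([209.8, 274.7], 0.68)]
side phone_center [([372.7, 307.3], 0.91), ([457.3, 387.4], 0.91), ([213.3, 174.3], 0.65), ([266.9, 260.1], 0.42)]
side phone_bottom [([375.4, 327.7], 0.7), ([268.4, 266.7], 0.68), ([451.7, 413.4], 0.57)]
side mug [([413.4, 266.8], 0.9)]
side book [([360.3, 235.9], 0.74)]
side stapler [([275.5, 334.0], 0.61)]
wrist panel []
wrist groove []
wrist holder [([622.3, 25.5], 0.64)]
wrist holder_grip [([636.5, 25.4], 0.61)]
wrist holder_hook []
wrist holder_seat []
wrist phone_center []
wrist phone_bottom []
wrist mug []
wrist book []
wrist stapler []
```

View pics/scene0.png

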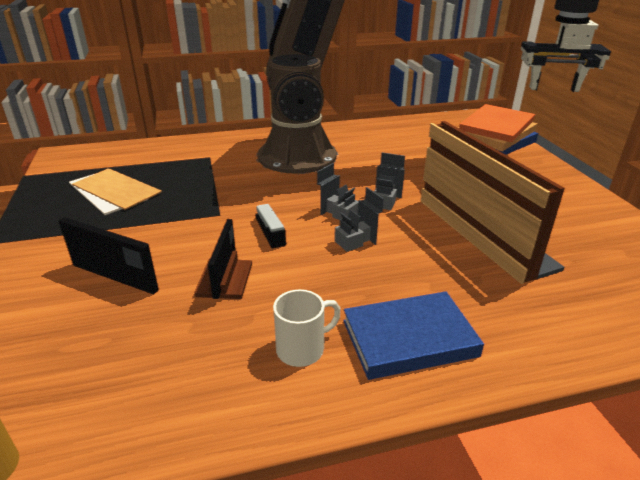

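View pics/side0.png

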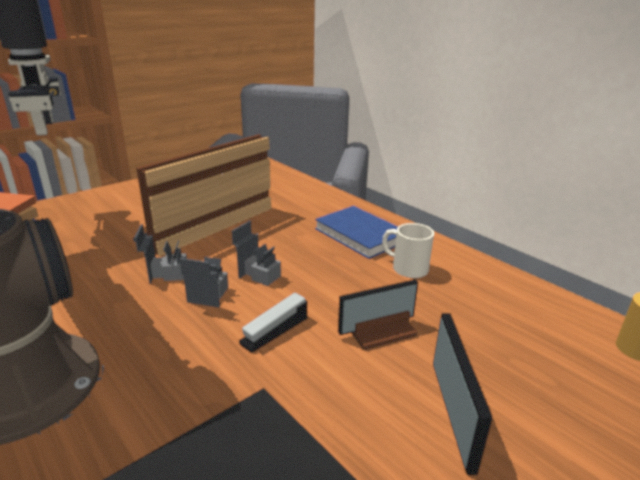

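The scene picture shows three holders near (386,190), (340,200) and (352,230). There is a phone in the wooden stand at (224,258), a bigger slab without a stand at (107,255), and the panel at (485,195). The side view shows the holders at (163,262), (207,283) and (260,262), and the phone in its stand at (375,315).

```bash
python3 - <<'E'
from h import *
import pickle;fs=pickle.load(open('f0.pkl','rb'))
S,D=fs['scene'],fs['side']
def T(a,b):
    p,e=tri([ray(S,a),ray(D,b)]);return np.round(p,4),round(e,4),round(float(np.hypot(*p[:2])),3)
for n,l in {'hook':([(393.5,168.3),(366.1,208.1),(328.2,182.6)],[(199.8,274.4),(147.5,244.1),(245.5,238.5)]),
 'seat':([(383.3,188.1),(344.8,202),(348.6,243.2),(347.8,230.2)],[(172.3,258.7),(265.8,262.5),(209.8,274.7)]),
 'phc':([(107,255.1),(224.6,253.9)],[(372.7,307.3),(457.3,387.4)]),
 'phb':([(112.8,279.8),(223.7,274.8)],[(375.4,327.7),(451.7,413.4)]),
 'mug':([(301.9,347.1)],[(413.4,266.8)]),'book':([(409.9,341.5)],[(360.3,235.9)]),'stap':([(269.5,232.7)],[(275.5,334)]),
 'panel':([(462,238)],[(219.5,230.8)]),'groove':([(474,177.4)],[(215.7,173.4)])}.items():
  for a in l[0]:
    for b in l[1]:
      r=T(a,b)
      if r[1]<.012: print(n,a,b,*r)
# panel seen edges
a=cv2.resize(S['pixels'][120:300,300:580,::-1],None,fx=2.85,fy=2.85,interpolation=cv2.INTER_CUBIC)
cv2.imwrite('pics/crop1.png',a)
a=cv2.resize(D['pixels'][120:320,120:300,::-1],None,fx=3,fy=3,interpolation=cv2.INTER_CUBIC)
cv2.imwrite('pics/crop2.png',a)
print(arm.get_state())
E
```

```text
hook (393.5, 168.3) (147.5, 244.1) [0.2957 0.1793 0.0757] 0.002 0.346
hook (366.1, 208.1) (199.8, 274.4) [0.3634 0.0894 0.0156] 0.0007 0.374
hook (366.1, 208.1) (245.5, 238.5) [0.4612 0.0546 0.0799] 0.0047 0.464
hook (328.2, 182.6) (199.8, 274.4) [0.3233 0.0051 0.0737] 0.0002 0.323
hook (328.2, 182.6) (245.5, 238.5) [ 0.4157 -0.0187  0.1266] 0.0035 0.416
seat (383.3, 188.1) (172.3, 258.7) [0.3297 0.1426 0.0437] 0.001 0.359
seat (344.8, 202) (209.8, 274.7) [0.361  0.037  0.0399] 0.0023 0.363
seat (347.8, 230.2) (265.8, 262.5) [0.4778 0.0085 0.0384] 0.0022 0.478
phc (107, 255.1) (457.3, 387.4) [ 0.4754 -0.4761  0.0554] 0.0014 0.673
phc (224.6, 253.9) (372.7, 307.3) [ 0.5241 -0.2578  0.0528] 0.0002 0.584
phb (112.8, 279.8) (451.7, 413.4) [ 0.479  -0.4757 -0.0015] 0.0031 0.675
phb (223.7, 274.8) (375.4, 327.7) [ 0.5297 -0.2643  0.0074] 0.0007 0.592
mug (301.9, 347.1) (413.4, 266.8) [ 0.7584 -0.1603  0.005 ] 0.0032 0.775
book (409.9, 341.5) (360.3, 235.9) [ 0.7805  0.0272 -0.0035] 0.001 0.781
stap (269.5, 232.7) (275.5, 334) [ 0.385  -0.1495 -0.0038] 0.0004 0.413
panel (462, 238) (219.5, 230.8) [ 0.5137  0.2666 -0.0011] 0.0018 0.579
groove (474, 177.4) (215.7, 173.4) [0.5166 0.2659 0.1525] 0.0023 0.581
{'t': 1.8, 'q': array([ 1.47708552e+00,  3.58574418e-01,  1.18891166e-02,  3.07671985e-05,
       -1.22409426e+00, -2.88066700e-01]), 'qd': array([-1.01860976e-05,  3.42129108e-05,  9.62016474e-05, -1.11563267e-03,
       -9.30234099e-04,  3.28700828e-04]), 'joint_efforts': array([ 1.02996815e-03, -5.82378459e+01,  2.93292153e+01,  7.00222626e+00,
        1.23000998e-02, -2.56824876e-05]), 'eef_pos': array([0.2515257 , 0.62636345, 0.2265786 ]), 'ee_rot': array([-3.14156836e+00, -2.29808827e-05, -3.81767055e-01]), 'force': array([ 0.08190387, -0.04907767, -0.4452874 ]), 'moment': array([-0.03178095, -0.0944036 ,  0.01020603]), 'gripper_force': 0.0, 'width': 0.08774588569975751}
```

View pics/crop1.png

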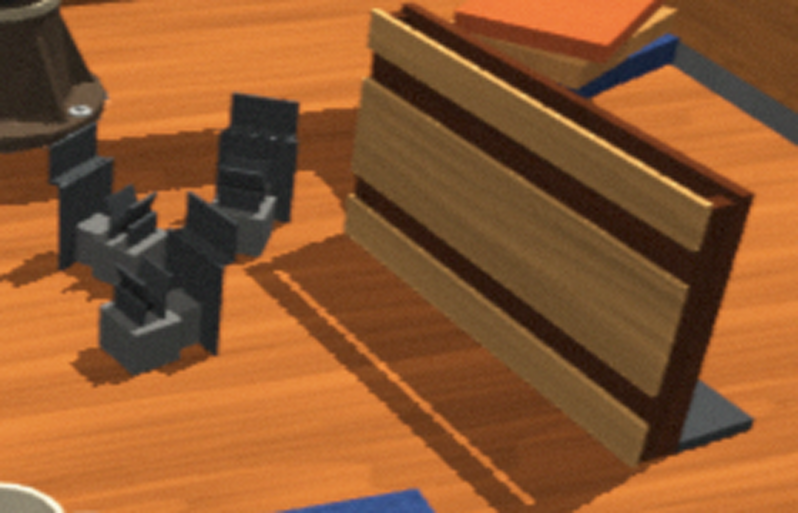

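View pics/crop2.png

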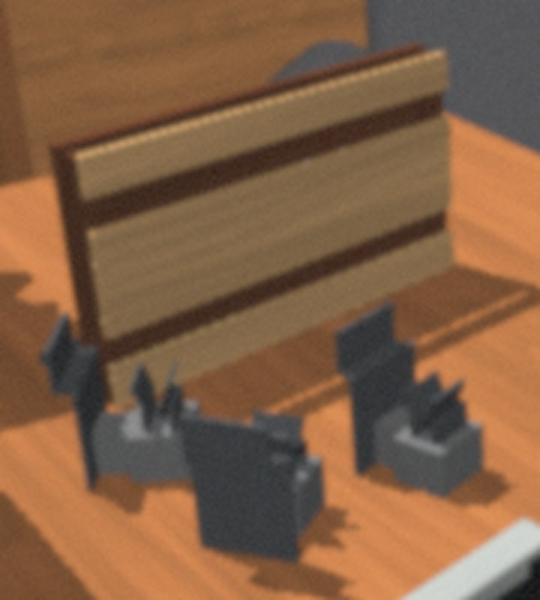

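Three holders fit the name. A is at scene (384,190), 0.36 m from the base. B is at (342,205), 0.36 m. C is at (350,232), 0.48 m. C is farthest from the base, so C is the one meant; the crops show it as the nearest to the camera, with its hook turned to the panel. The phone in the wooden stand at (224,254) is the smaller one.

Emit:
{"method": "carry_out", "body": {"commands": [[0.3, -0.8, 0.6, -0.5], [0.9, -2, 0.8, -1.5], [1.3, -3.2, 0.8, -2.5], [1.8, -4.4, 0.8, -3.5], [2.2, -5.6, 0.8, -4.5], [2.7, -6.8, 0.8, -5.5], [3.1, -8, 0.8, -6.5], [3.5, -9.2, 0.8, -7.5], [4, -10.4, 0.8, -8], [4.5, -11.6, 0.8, -8]], "claw": 0}}

```text
t: 3.05
eef_pos: [0.47, 0.0612, 0.2672]
ee_rot: [-3.14, 0.0, -1.22]
force: [0.9, 1.2, -0.4]
width: 0.0874
gripper_force: 0.0
```

```bash
python3 - <<'E'
from h import *
import pickle;fs=pickle.load(open('f0.pkl','rb'))
S,D=fs['scene'],fs['side']
for nm,f,pts in(('scene',S,[(421.8,201.4),(524.6,282.5)]),('side',D,[(157.3,255),(270.7,207.3)])):
    p=[onz(f,u,0.002)[:2] for u in pts];d=p[1]-p[0];print(nm,np.round(p,3),'len',round(np.linalg.norm(d),3),'ang',np.degrees(np.arctan2(d[1],d[0])),'mid',np.round((p[0]+p[1])/2,4))
s=arm.get_state();print(s['t'],s['eef_pos'],s['ee_rot'],s['q'])
w=arm.grab_frame('wrist');pickle.dump(w,open('w1.pkl','wb'));save(w,'w1.png')
for q in('holder','holder_grip','holder_hook','holder_seat','panel','groove'):
    print(q,[(np.round(r['uv'],1).tolist(),round(r['conf'],2)) for r in arm.mark_of(w,q) if r['conf']>.15])
E
```

```text
scene [[0.345 0.243]
 [0.694 0.305]] len 0.355 ang 10.131925281173269 mid [0.5196 0.2743]
side [[0.338 0.246]
 [0.697 0.302]] len 0.364 ang 8.87103230696761 mid [0.5178 0.2744]
3.05 [0.47000794 0.06122699 0.26722727] [-3.13993354e+00  2.34135646e-04 -1.21974963e+00] [ 5.46224948e-01 -6.79580952e-03 -3.48011970e-01  9.77715869e-05
 -1.22790715e+00 -1.95211240e-01]
holder [([402.5, 208.2], 0.78), ([322.6, 148.3], 0.74)]
holder_grip [([405.0, 215.4], 0.96), ([318.1, 155.4], 0.88), ([391.0, 303.5], 0.61)]
holder_hook [([317.8, 211.5], 0.91), ([462.2, 210.7], 0.89), ([322.8, 156.1], 0.69)]
holder_seat [([324.0, 155.5], 0.77), ([408.9, 219.0], 0.62), ([390.6, 307.8], 0.56)]
panel [([225.5, 326.0], 0.74)]
groove [([201.1, 395.5], 0.74), ([324.0, 149.4], 0.53)]
```

View pics/w1.png

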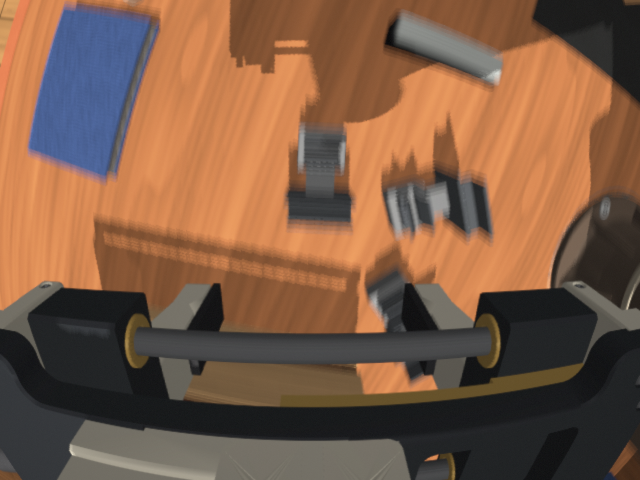

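The wrist view shows holder C in the middle: block at (322,150), plate at (320,207), closely square to the fingers. B is at (435,205) and A at (390,300).

```bash
python3 - <<'E'
from h import *
w=arm.grab_frame('wrist')
s=arm.get_state();print(s['t'],s['eef_pos'],s['ee_rot'])
P={}
for q,z in(('holder_grip',.024),('holder_hook',.076),('holder_seat',.038)):
    for r in arm.mark_of(w,q):
        if r['conf']>.2: print(q,np.round(r['uv'],1),round(r['conf'],2),np.round(onz(w,r['uv'],z,True),4))
r=arm.regions_of(w,'holder')
for a in r:
    if a['conf']<.3: continue
    m=a['pixels'].astype(np.uint8);print(a['conf'],a['uv'],cv2.minAreaRect(cv2.findNonZero(m)))
save(w,'w2.png')
E
```

```text
3.45 [0.46936037 0.06426642 0.26664962] [-3.14131520e+00  1.82439863e-04 -1.21760095e+00]
holder_grip [407.9 210. ] 0.85 [0.3637 0.037  0.024 ]
holder_grip [319.9 151.4] 0.77 [0.4796 0.0115 0.024 ]
holder_grip [392.3 303.2] 0.74 [0.3321 0.1505 0.024 ]
holder_hook [419.8 348.6] 0.95 [0.2956 0.1733 0.076 ]
holder_hook [462.4 209.6] 0.93 [0.3266 0.0089 0.076 ]
holder_hook [319.5 207.9] 0.67 [0.4633 0.0593 0.076 ]
holder_seat [321.  153.6] 0.9 [0.4784 0.0124 0.038 ]
holder_seat [393.3 305.2] 0.84 [0.3355 0.1468 0.038 ]
holder_seat [408.7 214. ] 0.81 [0.3657 0.0391 0.038 ]
0.94 [391.7, 303.4] ((394.6471252441406, 329.0882568359375), (116.41709899902344, 41.95866394042969), 75.96376037597656)
0.82 [319.5, 190.2] ((319.5, 181.5), (101.0, 73.0), 90.0)
0.67 [441.3, 207.8] ((437.1170349121094, 205.68820190429688), (111.56143951416016, 67.3725814819336), 3.1221303939819336)
```

Emit:
{"method": "carry_out", "body": {"commands": [[0.1, -0.5, -0.5, 0], [0.2, -1, -1.2, 0], [0.26, -1.24, -2, 0], [0.26, -1.24, -2.6, 0], [0.26, -1.24, -2.8, 0], [0.26, -1.24, -2.8, 0], [0.26, -1.24, -2.8, 0], [0.26, -1.24, -2.8, 0], [0.26, -1.24, -2.8, 0], [0.26, -1.24, -2.8, 0]], "claw": 0, "force": 20}}

```text
t: 4.9
eef_pos: [0.4827, 0.0012, 0.1269]
ee_rot: [-3.141, 0.0, -1.22]
force: [0.1, 0.4, -0.6]
width: 0.0874
gripper_force: 0.0
```

```bash
python3 - <<'E'
from h import *
w=arm.grab_frame('wrist')
s=arm.get_state();print(s['t'],s['eef_pos'],s['ee_rot'])
for q,z in(('holder_grip',.024),('holder_hook',.076),('holder_seat',.038)):
    for r in arm.mark_of(w,q):
        if r['conf']>.3: print(q,np.round(r['uv'],1),round(r['conf'],2),np.round(onz(w,r['uv'],z,True),4))
save(w,'w2.png')
E
```

```text
4.95 [0.48267751 0.0011414  0.12679366] [-3.14111078e+00  3.42478740e-05 -1.21960250e+00]
holder_grip [313.  251.8] 0.86 [0.4781 0.0111 0.024 ]
holder_seat [313.  257.6] 0.85 [0.4784 0.0105 0.038 ]
```

View pics/w2.png

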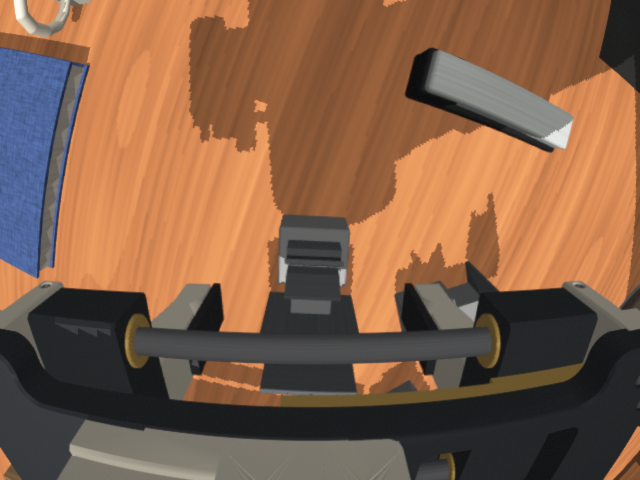

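The wrist view shows the block between the open fingers at (313,250), the jaw on top at (313,262) and the plate at (310,340). The clearance is free on both sides. I go down to grasp.

Emit:
{"method": "carry_out", "body": {"commands": [[-0.02, 0, -0.5, 0], [-0.02, 0, -1, 0], [-0.02, 0, -1.5, 0], [-0.02, 0, -1.9, 0], [-0.02, 0, -2.15, 0], [-0.02, 0, -2.3, 0], [-0.02, 0, -2.3, 0], [-0.02, 0, -2.3, 0], [-0.02, 0, -2.3, 0], [-0.02, 0, -2.3, 0]]}}

```text
t: 6.35
eef_pos: [0.4818, 0.0012, 0.012]
ee_rot: [-3.141, 0.0, -1.22]
force: [0.5, 0.1, -0.0]
width: 0.0876
gripper_force: 0.0
```

Emit:
{"method": "carry_out", "body": {"commands": [[0, 0, 0, 0], [0, 0, 0, 0], [0, 0, 0, 0], [0, 0, 0, 0], [0, 0, 0, 0], [0, 0, 0, 0], [0, 0, 0, 0], [0, 0, 0, 0], [0, 0, 0, 0], [0, 0, 0, 0]], "claw": 1, "force": 4}}

```text
t: 7.6
eef_pos: [0.4816, 0.0011, 0.0116]
ee_rot: [-3.142, -0.0, -1.22]
force: [0.6, -0.1, -0.7]
width: 0.0507
gripper_force: 3.9
```

Emit:
{"method": "carry_out", "body": {"commands": [[-0.02, 0.05, 0.1, 0], [-0.04, 0.12, 0.2, 0], [-0.07, 0.19, 0.29, 0], [-0.1, 0.26, 0.37, 0], [-0.13, 0.35, 0.45, 0], [-0.16, 0.43, 0.52, 0], [-0.19, 0.53, 0.58, 0], [-0.23, 0.63, 0.63, 0], [-0.24, 0.67, 0.65, 0], [-0.24, 0.67, 0.65, 0]]}}

```text
t: 8.85
eef_pos: [0.4695, 0.0347, 0.0442]
ee_rot: [3.141, -0.0, -1.219]
force: [-0.8, -1.8, 3.4]
width: 0.0499
gripper_force: 4.0
```

```bash
python3 - <<'E'
from h import *
s=arm.get_state();print(s['t'],s['eef_pos'],s['force'],s['moment'],s['width'])
f=arm.grab_frame('scene');g=arm.grab_frame('side')
def crop(f,u,s=4,h=65):
    u=np.clip(np.round(u).astype(int),h,[640-h,480-h]);return cv2.resize(f['pixels'][u[1]-h:u[1]+h,u[0]-h:u[0]+h,::-1],None,fx=3,fy=3,interpolation=cv2.INTER_CUBIC)
p=s['eef_pos']+[0,0,.03]
cv2.imwrite('pics/tilt.png',np.hstack([crop(f,proj(f,p)),crop(g,proj(g,p))]))
E
```

```text
8.85 [0.46947256 0.03472207 0.04417404] [-0.84974687 -1.79604388  3.4041188 ] [-0.75899466  0.42452171  0.02821279] 0.04989494106115473
```

View pics/tilt.png

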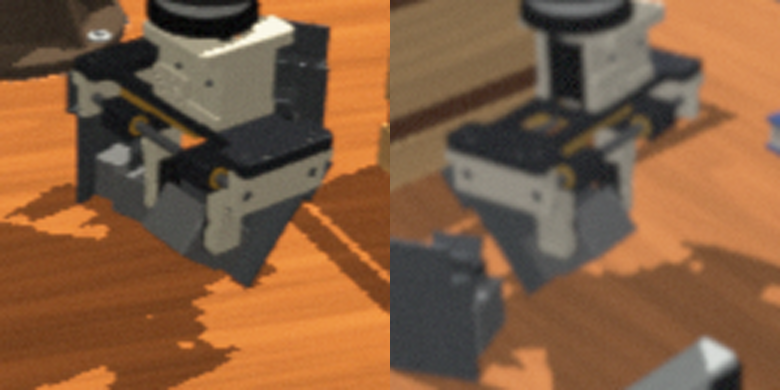

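The crops show the holder gripped and tilted about 40°, with its front raised and its rear edge on the desk at (245,285) left and (530,290) right. I tighten the grip and fit the panel pose from its slat corners.

Emit:
{"method": "carry_out", "body": {"commands": [[0, 0, 0, 0], [0, 0, 0, 0], [0, 0, 0, 0], [0, 0, 0.2, 0], [0, 0, 0.6, 0], [0, 0, 1.2, 0], [0, 0, 1.8, 0], [0, 0, 2.0, 0], [0, 0, 2.0, 0], [0, 0, 2.0, 0]], "force": 60}}

```text
t: 10.2
eef_pos: [0.4687, 0.0344, 0.1428]
ee_rot: [3.14, 0.0, -1.22]
force: [1.3, 0.7, -3.8]
width: 0.0492
gripper_force: 60.0
```

```bash
python3 - <<'E'
from h import *
import pickle;fs=pickle.load(open('f0.pkl','rb'))
from scipy.optimize import least_squares
S,D=fs['scene'],fs['side']
Z=[.205,.172,.146,.060,.036,0]
c1=[(372,10),(373,47),(363,78),(355,175),(350,193),(347,232)],[(712,205),(697,250),(688,288),(660,395),(650,430),(640,463)]
c2=[(78,152),(87,203),(92,232),(103,355),(108,375),(112,405)],[(447,52),(445,95),(447,118),(447,212),(450,232),(455,262)]
O=[]
for c,f,s,o in((c1,S,2.85,(300,120)),(c2,D,3,(120,120))):
    for k,y in((0,.18),(1,-.18)):
        for z,u in zip(Z,c[k]): O.append((f,np.array(u)/s+o,y,z))
def P(p,y,z):
    a=p[2];return [p[0]-np.sin(a)*y,p[1]+np.cos(a)*y,z+p[3]]
for n,oo in(('scene',O[:12]),('side',O[12:]),('both',O)):
    r=least_squares(lambda p:np.concatenate([proj(f,P(p,y,z))-u for f,u,y,z in oo]),[.516,.27,1.73,0],loss='soft_l1')
    print(n,np.round(r.x[[0,1,3]],4),np.degrees(r.x[2]),np.sqrt(np.mean(r.fun**2)))
s=arm.get_state();print(s['eef_pos'],s['force'],s['moment'],s['width'])
f=arm.grab_frame('scene');g=arm.grab_frame('side')
for n,h in(('scene',f),('side',g)):
  for q in('holder_hook','holder_grip','holder_seat','groove','panel'):
    print(n,q,[(np.round(r['uv'],1).tolist(),round(r['conf'],2)) for r in arm.mark_of(h,q) if r['conf']>.2])
E
```

```text
scene [ 0.5133  0.2768 -0.003 ] 99.66537379779498 0.781426299324257
side [ 0.519   0.2747 -0.0034] 98.84283427422585 1.4732757760810073
both [ 0.5179  0.2734 -0.0009] 99.34442928176695 1.2839112910698094
[0.46874774 0.03437896 0.14281927] [ 1.28790379  0.67027201 -3.83861566] [ 0.01988485 -0.1109439   0.00891006] 0.049244361123852914
scene holder_hook [([331.4, 180.3], 0.94), ([391.4, 168.6], 0.7), ([389.3, 166.8], 0.69)]
scene holder_grip [([345.5, 206.5], 0.86), ([360.7, 179.0], 0.72), ([383.8, 196.3], 0.66), ([265.8, 233.7], 0.34)]
scene holder_seat [([366.8, 171.4], 0.85), ([383.1, 189.9], 0.76), ([345.4, 202.1], 0.7)]
scene groove [([472.5, 177.3], 0.9)]
scene panel [([463.9, 237.4], 0.66), ([473.2, 176.4], 0.62)]
side holder_hook [([146.5, 246.2], 0.98), ([224.1, 198.3], 0.69), ([255.1, 220.1], 0.66), ([197.7, 275.1], 0.63)]
side holder_grip [([255.0, 211.7], 0.92), ([214.3, 281.5], 0.66), ([172.1, 265.9], 0.65), ([216.3, 174.3], 0.51)]
side holder_seat [([249.5, 207.0], 0.75), ([210.8, 277.3], 0.71), ([172.6, 260.7], 0.6)]
side groove [([217.4, 172.8], 0.88)]
side panel [([217.1, 230.4], 0.84), ([412.9, 269.2], 0.56), ([215.6, 173.0], 0.36)]
```

Emit:
{"method": "carry_out", "body": {"commands": [[0.1, 0.2, 0, -0.2], [0.4, 0.7, 0, -0.6], [0.7, 1.3, 0, -1.1], [1, 1.9, -0.05, -1.5], [1.25, 2.3, -0.1, -1.8], [1.33, 2.47, -0.13, -1.8], [1.33, 2.47, -0.13, -1.8], [1.33, 2.47, -0.13, -1.8], [1.33, 2.47, -0.13, -1.8], [1.33, 2.47, -0.13, -1.8]]}}

```text
t: 12.05
eef_pos: [0.536, 0.1577, 0.1379]
ee_rot: [-3.141, 0.0, -1.408]
force: [-0.1, 0.4, -3.6]
width: 0.0496
gripper_force: 60.0
```

```bash
cat >> h.py <<'E'
A=np.radians(99.35);O0=np.array([.5165,.272]);X=np.array([np.cos(A),np.sin(A)]);Y=np.array([-np.sin(A),np.cos(A)])
def W(x,y,z): return np.array([*(O0+X*x/1e3+Y*y/1e3),z/1e3])
def topan(p): d=np.array(p[:2])-O0;return np.round(np.array([d@X,d@Y,p[2]])*1e3,1)
def st():
    s=arm.get_state();p=s['eef_pos'].copy();p[2]+=.019
    print('t',s['t'],'G panel mm',topan(p),'yaw',np.degrees(s['ee_rot'][2]).round(2),'F',np.round(s['force'],1),'M',np.round(s['moment'],2),'w',round(s['width'],4),round(s['gripper_force'],1));return s
E
python3 - <<'E'
from h import *
s=st()
f=arm.grab_frame('scene');g=arm.grab_frame('side')
def crop(f,u,k=3.9,h=(100,70)):
    u=np.round(u).astype(int);x0=min(max(u[0]-h[0],0),640-2*h[0]);y0=max(u[1]-h[1],0);print(x0,y0)
    return cv2.resize(f['pixels'][y0:y0+2*h[1],x0:x0+2*h[0],::-1],None,fx=k,fy=k,interpolation=cv2.INTER_CUBIC)
cv2.imwrite('pics/app.png',crop(f,proj(f,s['eef_pos']+[0,.04,.0])))
def model(th,G):
    c,sn=np.cos(np.radians(th)),np.sin(np.radians(th));r=lambda x,z:G+np.array([(x+10.5)*c+(z-30.6)*sn,0,-(x+10.5)*sn+(z-30.6)*c])
    return r
G=topan(s['eef_pos']+[0,0,.019])
for th in(36,41,46):
    r=model(th,G);print(th,[np.round(proj(f,W(*(r(x,z)+[0,y,0])))).tolist() for x,y,z in((50,-35,0),(50,-35,80),(64,-30,110),(64,-30,76),(-22,-25,0))])
E
```

```text
t 12.05 G panel mm [-116.    -0.7  156.9] yaw -80.7 F [-0.1  0.4 -3.6] M [-0.08 -0.03 -0.01] w 0.0496 60.0
348 121
36 [[450.0, 216.0], [474.0, 183.0], [486.0, 172.0], [475.0, 186.0], [425.0, 201.0]]
41 [[447.0, 217.0], [474.0, 186.0], [485.0, 176.0], [474.0, 190.0], [425.0, 200.0]]
46 [[445.0, 219.0], [473.0, 189.0], [485.0, 180.0], [473.0, 193.0], [424.0, 199.0]]
```

View pics/app.png

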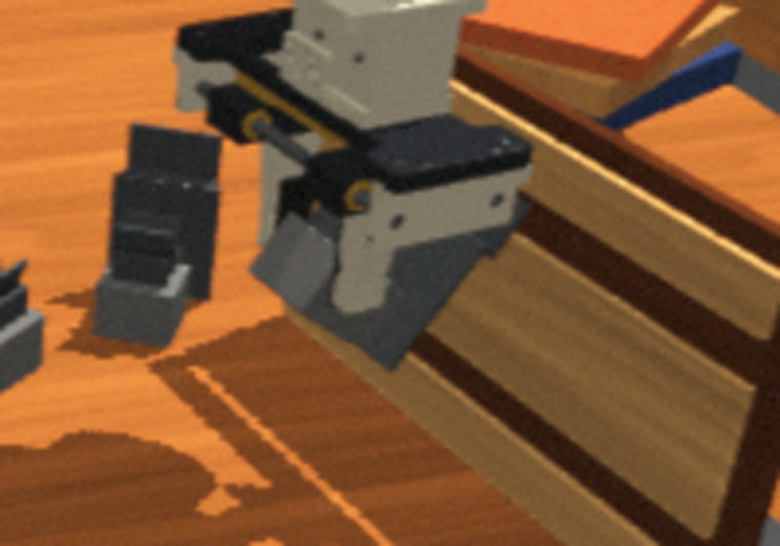

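The crop shows the hook tip at about (530,210), at the height of the upper groove, with the plate bottom corner at (392,370). Tilt is about 42°, matching the model. I insert the tip and then lift it behind the top slat.

Emit:
{"method": "carry_out", "body": {"commands": [[-0.02, 0.13, 0, 0], [-0.045, 0.27, 0, 0], [-0.065, 0.4, 0, 0], [-0.088, 0.53, 0, 0], [-0.088, 0.53, 0, 0], [-0.088, 0.53, 0.06, 0], [-0.088, 0.53, 0.12, 0], [-0.088, 0.53, 0.16, 0], [-0.088, 0.53, 0.16, 0], [-0.088, 0.53, 0.16, 0]]}}

```text
t: 13.4
eef_pos: [0.5316, 0.1847, 0.1455]
ee_rot: [3.141, 0.0, -1.408]
force: [-0.5, -0.3, -3.7]
width: 0.0496
gripper_force: 60.0
```

```bash
python3 - <<'E'
from h import *
st()
E
```

```text
t 13.4 G panel mm [-88.6  -0.7 164.5] yaw -80.67 F [-0.5 -0.3 -3.7] M [-0.05 -0.06  0.03] w 0.0496 60.0
```

Emit:
{"method": "carry_out", "body": {"commands": [[-0.005, 0.03, 0, 0], [-0.01, 0.06, 0, 0], [-0.015, 0.09, 0, 0], [-0.02, 0.12, 0, 0], [-0.026, 0.15, 0, 0], [-0.026, 0.15, 0, 0], [-0.026, 0.15, 0, 0], [-0.026, 0.15, 0, 0], [-0.026, 0.15, 0, 0], [-0.026, 0.15, 0, 0]]}}

```text
t: 14.65
eef_pos: [0.5304, 0.1921, 0.1456]
ee_rot: [-3.142, 0.0, -1.408]
force: [0.2, -0.2, -3.6]
width: 0.0498
gripper_force: 60.0
```

```bash
python3 - <<'E'
from h import *
st();f=arm.grab_frame('scene');save(f,'in.png',(380,110,540,230),5)
E
```

```text
t 14.65 G panel mm [-81.1  -0.7 164.6] yaw -80.68 F [ 0.2 -0.2 -3.6] M [-0.05 -0.1  -0.02] w 0.0498 60.0
```

View pics/in.png

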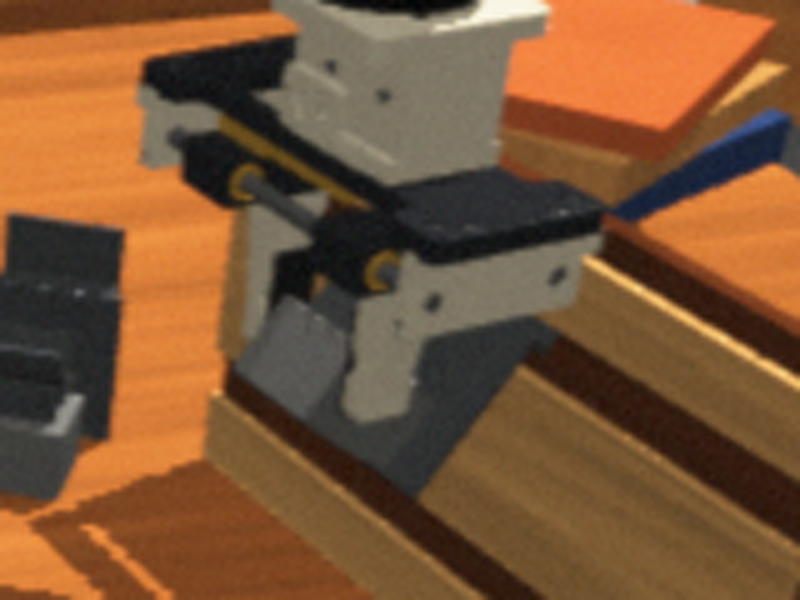

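The crop shows the hook inside the upper groove, with the plate top at (520,355) close to the panel. I loosen the grip and swing it down along the arc.

Emit:
{"method": "carry_out", "body": {"commands": [[0, 0, 0, 0], [0, 0, 0, 0], [0, 0.005, -0.05, 0], [0, 0.01, -0.1, 0], [-0.003, 0.015, -0.15, 0], [-0.003, 0.02, -0.21, 0], [-0.005, 0.03, -0.28, 0], [-0.006, 0.04, -0.35, 0], [-0.008, 0.05, -0.42, 0], [-0.008, 0.05, -0.42, 0]], "force": 6}}

```text
t: 15.95
eef_pos: [0.53, 0.1948, 0.1243]
ee_rot: [3.142, 0.0, -1.408]
force: [0.9, 1.3, -3.2]
width: 0.0498
gripper_force: 6.0
```

```bash
python3 - <<'E'
from h import *
st()
E
```

```text
t 15.95 G panel mm [-78.3  -0.8 143.3] yaw -80.67 F [ 0.9  1.3 -3.2] M [ 0.26 -0.04  0.01] w 0.0498 6.0
```

```bash
python3 - <<'E'
from h import *
f=arm.grab_frame('scene');save(f,'sw1.png',(380,110,540,230),5)
E
```

```text
(no output)
```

View pics/sw1.png

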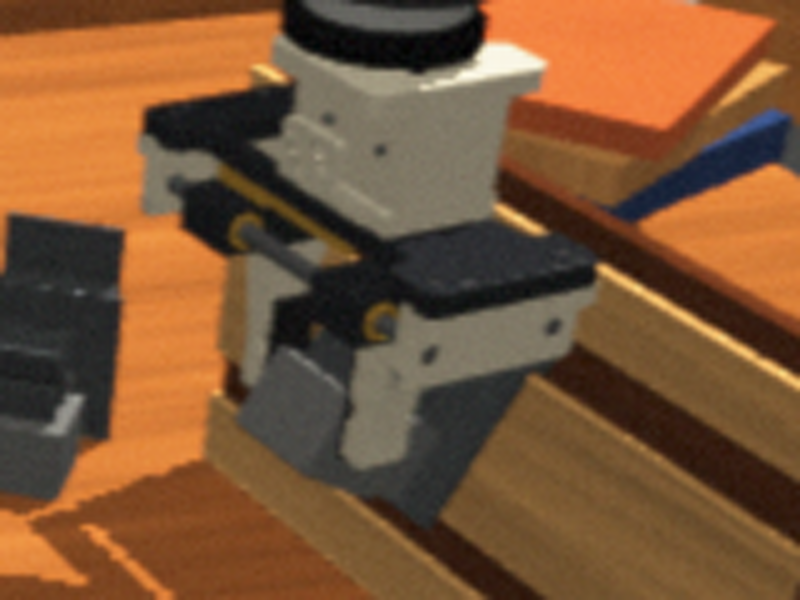

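The crop shows the plate turned down to about 30°, with the bottom corner at (420,520) and the hook still in the groove. I continue the swing.

Emit:
{"method": "carry_out", "body": {"commands": [[-0.005, 0.03, -0.15, 0], [-0.01, 0.063, -0.31, 0], [-0.019, 0.115, -0.46, 0], [-0.028, 0.17, -0.59, 0], [-0.034, 0.21, -0.66, 0], [-0.04, 0.25, -0.73, 0], [-0.046, 0.285, -0.79, 0], [-0.052, 0.318, -0.845, 0], [-0.052, 0.318, -0.845, 0], [-0.052, 0.318, -0.845, 0]]}}

```text
t: 17.25
eef_pos: [0.5275, 0.21, 0.0824]
ee_rot: [3.142, -0.001, -1.408]
force: [2.7, -2.9, 1.0]
width: 0.0498
gripper_force: 6.0
```

```bash
python3 - <<'E'
from h import *
st()
f=arm.grab_frame('scene');g=arm.grab_frame('side')
c=topan
G=topan(arm.get_state()['eef_pos']+[0,0,.019])
for n,h in(('scene',f),('side',g)):
  for q,p in(('holder_grip',(10.5,0,-6.6)),('holder_seat',(10.5,0,7.4)),('holder',(10.5,0,-30.6)),('holder_hook',(60.5,0,45.4))):
    print(n,q,'pred',np.round(proj(h,W(*(G+np.array(p)))),1),[(np.round(r['uv'],1).tolist(),round(r['conf'],2)) for r in arm.mark_of(h,q) if r['conf']>.2])
E
```

```text
t 17.25 G panel mm [-63.   -0.8 101.4] yaw -80.68 F [ 2.7 -2.9  1. ] M [-1.14 -0.89 -0.05] w 0.0498 6.0
scene holder_grip pred [452.5 205.4] [([383.5, 196.1], 0.6), ([448.1, 204.4], 0.56)]
scene holder_seat pred [453.5 199.5] [([453.3, 200.2], 0.8), ([345.4, 202.8], 0.65), ([383.0, 188.5], 0.56)]
scene holder pred [450.8 215.1] [([385.0, 206.6], 0.92), ([345.9, 214.9], 0.86), ([449.1, 216.4], 0.67), ([408.7, 336.9], 0.53), ([224.9, 270.2], 0.26)]
scene holder_hook pred [476.  178.8] [([328.1, 179.6], 0.81), ([390.8, 167.5], 0.58)]
side holder_grip pred [231.1 201.4] [([233.8, 200.7], 0.95), ([209.7, 279.6], 0.93), ([173.7, 265.0], 0.62)]
side holder_seat pred [230.7 196. ] [([212.1, 275.8], 0.97), ([174.1, 260.9], 0.68), ([229.3, 196.7], 0.62), ([233.8, 202.1], 0.38)]
side holder pred [231.8 210.5] [([212.0, 290.4], 0.96), ([177.4, 277.6], 0.69), ([230.2, 210.5], 0.66)]
side holder_hook pred [215.9 176. ] [([148.3, 241.8], 0.8), ([199.9, 272.1], 0.69)]
```

Emit:
{"method": "carry_out", "body": {"commands": [[0, 0, 0, 0], [0, 0, 0, 0], [0, 0, 0, 0], [0, 0, 0, 0], [0, 0, 0, 0], [0, 0, 0, 0], [0, -0.02, 0.3, 0], [0, -0.05, 0.9, 0], [0, -0.1, 1.8, 0], [0, -0.1, 2.8, 0]], "claw": 0}}

```text
t: 19.0
eef_pos: [0.5271, 0.205, 0.2245]
ee_rot: [3.142, -0.0, -1.408]
force: [1.5, 0.3, 0.6]
width: 0.0874
gripper_force: 0.0
```

```bash
python3 - <<'E'
from h import *
st()
f=arm.grab_frame('scene');g=arm.grab_frame('side')
C={}
for n,h in(('scene',f),('side',g)):
  for q,p in(('holder_grip',(-52,-.8,94)),('holder_seat',(-52,-.8,108)),('holder',(-52,-.8,70)),('holder_hook',(-2,-.8,146))):
    pr=proj(h,W(*p))
    c=[r for r in arm.mark_of(h,q) if np.linalg.norm(r['uv']-pr)<15]
    if c: C[n,q]=c[0]['uv'];print(n,q,'pred',np.round(pr,1),np.round(c[0]['uv'],1),c[0]['conf'])
for q in('holder_grip','holder_seat','holder','holder_hook'):
  if ('scene',q) in C and ('side',q) in C:
    p,e=tri([ray(f,C['scene',q]),ray(g,C['side',q])]);print(q,topan(p),round(e*1e3,1))
for h in(f,g):
  print([(np.round(r['uv'],1).tolist(),round(r['conf'],2)) for r in arm.mark_of(h,'phone_center')+arm.mark_of(h,'phone_bottom')])
E
```

```text
t 19.0 G panel mm [-67.8   0.4 243.5] yaw -80.68 F [1.5 0.3 0.6] M [ 0.14 -0.16 -0.05] w 0.0874 0.0
scene holder_grip pred [452.6 205.7] [451.6 205.3] 0.89
scene holder_seat pred [453.6 199.8] [453.6 200.9] 0.87
scene holder pred [450.9 215.4] [452.4 215.4] 0.82
scene holder_hook pred [476.1 179.2] [476. 177.] 0.74
side holder_grip pred [231.1 201.7] [232.5 204.1] 0.76
side holder_seat pred [230.7 196.3] [232.3 196.5] 0.63
side holder pred [231.7 210.7] [230.4 208.8] 0.64
side holder_hook pred [215.9 176.2] [213.5 175.1] 0.84
holder_grip [-55.6   0.1  92. ] 3.2
holder_seat [-54.2  -3.8 107.3] 0.2
holder [-47.9  -1.7  71.7] 2.0
holder_hook [  0.8   3.5 148.9] 0.4
[([108.6, 250.5], 0.64), ([451.1, 216.7], 0.64), ([227.1, 256.4], 0.62), ([225.6, 271.2], 0.76), ([115.1, 280.0], 0.7)]
[([455.6, 385.2], 0.8), ([377.3, 306.9], 0.59), ([450.2, 414.3], 0.97), ([374.8, 324.2], 0.66)]
```

Emit:
{"method": "carry_out", "body": {"commands": [[0, -0.5, 0.8, 0], [0, -1.3, 1.5, 0], [0, -2.4, 1.5, 0], [0, -3.5, 1.5, 0], [-0.1, -4.6, 1.5, 0], [-0.1, -5.7, 1.5, 0], [-0.1, -6.8, 1.5, 0], [-0.1, -7.6, 1.5, 0], [-0.1, -7.6, 1.5, 0], [-0.1, -7.6, 1.5, 0]]}}

```text
t: 20.95
eef_pos: [0.5223, -0.1744, 0.2971]
ee_rot: [3.141, 0.0, -1.409]
force: [-0.3, 0.5, 0.5]
width: 0.0876
gripper_force: 0.0
```

```bash
python3 - <<'E'
from h import *
s=arm.get_state();print(s['t'],s['eef_pos'],s['ee_rot'],s['q'])
import pickle;fs=pickle.load(open('f0.pkl','rb'))
w=arm.grab_frame('wrist');f=arm.grab_frame('scene');g=arm.grab_frame('side')
for n,h in(('w',w),('scene',f),('side',g)):
    fi=n=='w'
    for q,z in(('phone_center',.052),('phone_bottom',.012)):
        for r in arm.mark_of(h,q):
            if r['conf']>.3: print(n,q,np.round(r['uv'],1),round(r['conf'],2),np.round(onz(h,r['uv'],z,fi)[:2],4))
    for r in arm.regions_of(h,'phone_center'):
        if r['conf']<.3: continue
        m=r['pixels'].astype(np.uint8);c=max(cv2.findContours(m,0,2)[0],key=cv2.contourArea)
        ap=cv2.approxPolyDP(c,4,True)[:,0]
        print(n,'region',round(r['conf'],2),np.round(r['uv']),ap.tolist(),'z.092:',[np.round(onz(h,a,.092,fi)[:2],3).tolist() for a in ap])
save(w,'ph.png')
E
```

```text
20.95 [ 0.52226852 -0.17444546  0.29707008] [ 3.14120937e+00  2.15892141e-04 -1.40879720e+00] [ 3.33011177e-02  1.14752989e-01 -1.49977768e-01 -1.70849072e-04
 -1.30647339e+00  1.28742717e-01]
w phone_center [314.9 120. ] 0.64 [ 0.5331 -0.2605]
w region 0.69 [315. 118.] [[243, 84], [244, 90], [367, 155], [382, 157], [380, 146], [250, 80]] z.092: [[0.608, -0.285], [0.606, -0.28], [0.478, -0.235], [0.462, -0.236], [0.466, -0.246], [0.602, -0.29]]
w region 0.61 [328.   6.] [[319, 12], [328, 18], [350, 0], [318, 0]] z.092: [[0.547, -0.368], [0.538, -0.363], [0.52, -0.387], [0.55, -0.381]]
scene phone_center [222.8 255.2] 0.9 [ 0.5266 -0.2618]
scene phone_center [107.8 255.9] 0.85 [ 0.4742 -0.4767]
scene phone_bottom [111.6 276.1] 0.69 [ 0.4864 -0.4773]
scene phone_bottom [226.2 273.3] 0.6 [ 0.5327 -0.2598]
scene region 0.85 [109. 254.] [[58, 220], [75, 266], [149, 293], [156, 290], [147, 243], [66, 217]] z.092: [[0.381, -0.57], [0.553, -0.515], [0.66, -0.389], [0.655, -0.378], [0.51, -0.396], [0.373, -0.556]]
scene region 0.72 [222. 258.] [[229, 218], [207, 262], [214, 299], [220, 295], [234, 249]] z.092: [[0.457, -0.239], [0.598, -0.292], [0.701, -0.288], [0.694, -0.278], [0.569, -0.241]]
side phone_center [457.3 383.5] 0.77 [ 0.485  -0.4683]
side phone_center [376.8 304.6] 0.6 [ 0.5368 -0.2557]
side phone_bottom [376.5 325.7] 0.74 [ 0.5311 -0.2645]
side phone_bottom [452.5 413.9] 0.7 [ 0.4667 -0.4801]
side region 0.76 [375. 303.] [[418, 282], [341, 296], [339, 334], [378, 316], [404, 310], [412, 316]] z.092: [[0.603, -0.292], [0.464, -0.236], [0.392, -0.309], [0.472, -0.316], [0.518, -0.332], [0.516, -0.351]]
side region 0.66 [463. 395.] [[443, 313], [433, 366], [464, 469], [475, 475], [492, 416], [453, 318]] z.092: [[0.562, -0.378], [0.448, -0.446], [0.341, -0.572], [0.344, -0.585], [0.433, -0.551], [0.563, -0.397]]
```

Emit:
{"method": "carry_out", "body": {"commands": [[0, -0.3, -0.1, 1], [0.05, -0.6, -0.3, 2.5], [0.1, -1, -0.6, 4], [0.15, -1.4, -1, 5.5], [0.19, -1.7, -1.4, 7], [0.19, -1.79, -1.8, 8.5], [0.19, -1.79, -2.2, 10], [0.19, -1.79, -2.5, 10], [0.19, -1.79, -2.5, 10], [0.19, -1.79, -2.5, 10]]}}

```text
t: 22.8
eef_pos: [0.5324, -0.2641, 0.1731]
ee_rot: [3.141, -0.001, -0.362]
force: [-0.4, 0.6, -0.1]
width: 0.0876
gripper_force: 0.0
```

```bash
python3 - <<'E'
from h import *
w=arm.grab_frame('wrist')
s=arm.get_state();print(s['t'],s['eef_pos'],np.degrees(s['ee_rot']),s['q'])
for r in arm.regions_of(w,'phone_center'):
    if r['conf']<.3: continue
    m=r['pixels'].astype(np.uint8);c=max(cv2.findContours(m,0,2)[0],key=cv2.contourArea)
    ap=cv2.approxPolyDP(c,4,True)[:,0];yaw=s['ee_rot'][2]
    T=lambda p:np.round((R.from_euler('z',-yaw).as_matrix()@(np.r_[p[:2],0]-np.r_[s['eef_pos'][:2],0]))[:2]*1e3,1).tolist()
    print(round(r['conf'],2),[(a.tolist(),'z92',T(onz(w,a,.092,True)),'z34',T(onz(w,a,.034,True))) for a in ap])
for q,z in(('phone_center',.052),('phone_bottom',.012)):
  for r in arm.mark_of(w,q): print(q,r['uv'],r['conf'],np.round(onz(w,r['uv'],z,True),4))
E
```

```text
22.85 [ 0.53249589 -0.26411319  0.17328306] [-1.79998106e+02 -8.60790920e-02 -2.07420212e+01] [-1.31666837e-01  2.66231092e-01 -2.47783013e-01  3.57260250e-04
 -1.05531202e+00  1.34027074e+00]
0.88 [([303, 129], 'z92', [79.0, 5.5], 'z34', [78.3, 6.9]), ([294, 135], 'z92', [75.2, 11.2], 'z34', [73.5, 14.1]), ([305, 330], 'z92', [-65.6, 4.9], 'z34', [-101.4, 6.3]), ([319, 331], 'z92', [-66.5, -5.5], 'z34', [-102.5, -6.7]), ([311, 131], 'z92', [77.7, 0.4], 'z34', [76.7, 0.6])]
0.71 [([440, 149], 'z92', [68.5, -85.1], 'z34', [65.3, -105.6]), ([441, 164], 'z92', [58.5, -86.4], 'z34', [52.8, -107.2]), ([639, 263], 'z92', [-18.1, -312.5], 'z34', [-42.4, -388.3]), ([639, 242], 'z92', [3.0, -304.1], 'z34', [-16.2, -377.8]), ([589, 208], 'z92', [32.3, -224.7], 'z34', [20.2, -279.1]), ([499, 159], 'z92', [64.5, -130.7], 'z34', [60.2, -162.3])]
0.35 [([0, 449], 'z92', [-324.1, 465.6], 'z34', [-422.7, 578.7]), ([0, 479], 'z92', [-433.1, 542.2], 'z34', [-558.2, 673.9]), ([21, 479], 'z92', [-395.9, 462.8], 'z34', [-512.0, 575.3])]
phone_center [556.1, 208.8] 0.8 [ 0.475  -0.4772  0.052 ]
phone_bottom [524.1, 194.5] 0.59 [ 0.4835 -0.4671  0.012 ]
phone_bottom [124.1, 42.3] 0.54 [ 0.7519 -0.163   0.012 ]
```

Emit:
{"method": "carry_out", "body": {"commands": [[0.03, 0.04, -0.3, 0.4], [0.03, 0.04, -0.8, 0.4], [0.03, 0.04, -1.3, 0.4], [0.03, 0.04, -1.8, 0.4], [0.03, 0.04, -2.15, 0.4], [0.03, 0.04, -2.34, 0.4], [0.03, 0.04, -2.34, 0.4], [0.03, 0.04, -2.34, 0.4], [0.03, 0.04, -2.34, 0.4], [0.03, 0.04, -2.34, 0.4]]}}

```text
t: 24.25
eef_pos: [0.5336, -0.2621, 0.0559]
ee_rot: [-3.141, -0.001, -0.319]
force: [0.5, -0.2, -1.0]
width: 0.0876
gripper_force: 0.0
```

Emit:
{"method": "carry_out", "body": {"commands": [[0, 0, 0, 0], [0, 0, 0, 0], [0, 0, 0, 0], [0, 0, 0, 0], [0, 0, 0, 0], [0, 0, 0, 0], [0, 0, 0, 0], [0, 0, 0, 0], [0, 0, 0, 0], [0, 0, 0, 0]], "claw": 1, "force": 15}}

```text
t: 25.5
eef_pos: [0.5334, -0.262, 0.0553]
ee_rot: [-3.142, 0.0, -0.319]
force: [-0.6, -0.8, -0.2]
width: 0.0123
gripper_force: 15.0
```

```bash
python3 - <<'E'
from h import *
s=st();print(s['eef_pos'])
E
```

```text
t 25.5 G panel mm [-529.7   70.1   74.3] yaw -18.28 F [-0.6 -0.8 -0.2] M [-0.08 -0.04  0.02] w 0.0123 15.0
[ 0.53337938 -0.26200616  0.0552778 ]
```

Emit:
{"method": "carry_out", "body": {"commands": [[0, 0, 0, 0], [0, 0, 0, 0], [0, 0, 0.1, 0], [0, 0, 0.3, 0], [0, 0, 0.8, 0], [0, 0, 1.5, 0], [0, 0, 2.3, 0], [0, 0, 3, 0], [0, 0, 3.3, 0], [0, 0, 3.3, 0]], "force": 50}}

```text
t: 26.75
eef_pos: [0.5336, -0.2619, 0.221]
ee_rot: [-3.141, -0.002, -0.319]
force: [0.2, -0.1, -3.8]
width: 0.0121
gripper_force: 50.0
```

```bash
python3 - <<'E'
from h import *
s=st();print(s['eef_pos'],s['q'])
w=arm.grab_frame('wrist');yaw=s['ee_rot'][2]
for r in arm.regions_of(w,'phone_center'):
    if r['conf']<.3: continue
    m=r['pixels'].astype(np.uint8);c=max(cv2.findContours(m,0,2)[0],key=cv2.contourArea);ap=cv2.approxPolyDP(c,4,True)[:,0]
    T=lambda p:np.round((R.from_euler('z',-yaw).as_matrix()@(np.r_[p[:2],0]-np.r_[s['eef_pos'][:2],0]))[:2]*1e3,1).tolist()
    print(round(r['conf'],2),[(a.tolist(),'top',T(onz(w,a,s['eef_pos'][2]+.0367,True)),'bot',T(onz(w,a,s['eef_pos'][2]-.0433,True))) for a in ap])
save(w,'held.png')
g=W(-52.5,-.8,240);print('target delta units',np.round((g-s['eef_pos']-[0,0,.019])/.05,3),'turn',(9.35-np.degrees(yaw))/6)
E
```

```text
t 26.75 G panel mm [-529.6   69.8  240. ] yaw -18.28 F [ 0.2 -0.1 -3.8] M [-0.02  0.01  0.01] w 0.0121 50.0
[ 0.53363609 -0.26192994  0.2210061 ] [-1.27925430e-01  2.30008133e-01 -1.81566203e-01 -2.59801862e-04
 -1.15744996e+00  1.37976005e+00]
0.82 [([425, 158], 'top', [71.9, -38.2], 'bot', [65.3, -63.0]), ([436, 169], 'top', [68.3, -42.3], 'bot', [59.3, -69.9]), ([618, 262], 'top', [32.4, -141.1], 'bot', [-0.2, -233.9]), ([619, 248], 'top', [39.3, -139.4], 'bot', [11.1, -231.1]), ([502, 174], 'top', [67.9, -68.3], 'bot', [58.6, -112.9]), ([431, 150], 'top', [74.7, -40.2], 'bot', [69.9, -66.3])]
0.64 [([302, 132], 'top', [79.5, 2.9], 'bot', [77.9, 5.1]), ([294, 141], 'top', [76.6, 5.4], 'bot', [73.1, 9.4]), ([297, 332], 'top', [6.3, 5.3], 'bot', [-43.7, 9.2]), ([326, 331], 'top', [6.8, -5.7], 'bot', [-42.9, -9.1]), ([330, 298], 'top', [20.9, -7.0], 'bot', [-19.4, -11.2]), ([331, 150], 'top', [73.7, -6.5], 'bot', [68.2, -10.4]), ([323, 132], 'top', [79.5, -3.9], 'bot', [78.0, -6.1])]
0.35 [([295, 381], 'top', [-18.1, 6.6], 'bot', [-84.1, 11.3]), ([288, 383], 'top', [-19.2, 9.5], 'bot', [-86.1, 16.2]), ([289, 394], 'top', [-25.5, 9.3], 'bot', [-96.4, 15.8])]
target delta units [-0.156  9.645 -0.   ] turn 4.60519237639365
```

Emit:
{"method": "carry_out", "body": {"commands": [[0, 0.4, 0, 0.2], [0, 1.3, 0, 0.8], [0, 2.4, 0, 1.4], [-0.05, 3.5, 0, 2], [-0.08, 4.6, 0, 2.6], [-0.1, 5.7, 0, 3.2], [-0.13, 6.8, 0, 3.8], [-0.15, 7.8, 0, 4.4], [-0.175, 8.5, 0, 4.6], [-0.175, 9, 0, 4.6]]}}

```text
t: 28.1
eef_pos: [0.5233, 0.1901, 0.219]
ee_rot: [3.141, 0.002, 0.165]
force: [0.4, 0.0, -2.7]
width: 0.0118
gripper_force: 50.0
```

Emit:
{"method": "carry_out", "body": {"commands": [[0, 0.2, 0, 0], [0, 0.4, 0, 0], [0, 0.6, 0, 0], [0, 0.63, 0, 0], [0, 0.63, 0, 0], [0, 0.63, 0, 0], [0, 0.63, 0, 0], [0, 0.63, 0, 0], [0, 0.63, 0, 0], [0, 0.63, 0, 0]]}}

```text
t: 29.35
eef_pos: [0.5246, 0.2195, 0.2203]
ee_rot: [3.142, -0.0, 0.163]
force: [-0.3, -1.0, -1.0]
width: 0.0118
gripper_force: 50.0
```

```bash
python3 - <<'E'
from h import *
s=st();f=arm.grab_frame('scene');g=arm.grab_frame('side')
G=topan(s['eef_pos']+[0,0,.019]);C={}
for n,h in(('scene',f),('side',g)):
  for q,p in(('holder_grip',np.array([-52.5,-.8,94])),('holder_seat',np.array([-52.5,-.8,108])),('holder',np.array([-52.5,-.8,70])),('phone_center',G+[0,0,-22.3]),('phone_bottom',G+[0,0,-62.3])):
    pr=proj(h,W(*p));c=[r for r in arm.mark_of(h,q) if np.linalg.norm(r['uv']-pr)<15]
    if c: C[n,q]=c[0]['uv'];print(n,q,'pred',np.round(pr,1),np.round(c[0]['uv'],1),round(c[0]['conf'],2))
for q in('holder_grip','holder_seat','holder','phone_center','phone_bottom'):
  if ('scene',q) in C and ('side',q) in C:
    p,e=tri([ray(f,C['scene',q]),ray(g,C['side',q])]);print(q,topan(p),round(e*1e3,1))
E
```

```text
t 29.35 G panel mm [-53.1   0.5 239.3] yaw 9.32 F [-0.3 -1.  -1. ] M [-0.05 -0.03  0.04] w 0.0118 50.0
scene holder_grip pred [452.4 205.7] [449.1 202.7] 0.88
scene holder_seat pred [453.4 199.9] [455.1 198.6] 0.86
scene holder pred [450.7 215.5] [449.9 216.5] 0.72
scene phone_bottom pred [457.8 169.7] [456.1 171.5] 0.82
side holder_grip pred [231.2 201.7] [232.7 202. ] 0.76
side holder_seat pred [230.8 196.4] [230.  194.6] 0.95
side holder pred [231.8 210.8] [231.  212.3] 0.65
side phone_center pred [227.4 152.6] [227.6 152.5] 0.96
holder_grip [-60.7   2.7  99. ] 2.3
holder_seat [-49.2  -1.6 111.1] 0.3
holder [-52.1   1.6  66.4] 0.3
```

Emit:
{"method": "carry_out", "body": {"commands": [[0, 0, -0.15, 0], [0, 0, -0.35, 0], [0, 0, -0.5, 0], [0, 0, -0.6, 0], [0, 0, -0.68, 0], [0, 0, -0.76, 0], [0, 0, -0.82, 0], [0, 0, -0.88, 0], [0, 0, -0.92, 0], [0, 0, -0.92, 0]]}}

```text
t: 31.2
eef_pos: [0.5246, 0.2195, 0.1742]
ee_rot: [3.141, 0.0, 0.163]
force: [0.0, 0.5, -2.7]
width: 0.0113
gripper_force: 50.0
```

```bash
python3 -c "
from h import *
st()"
```

```text
t 31.2 G panel mm [-53.1   0.6 193.2] yaw 9.33 F [ 0.   0.5 -2.7] M [-0.04 -0.01  0.06] w 0.0113 50.0
```

Emit:
{"method": "carry_out", "body": {"commands": [[0, 0, -0.05, 0], [0, 0, -0.1, 0], [0, 0, -0.15, 0], [0, 0, -0.2, 0], [0, 0, -0.25, 0], [0, 0, -0.3, 0], [0, 0, -0.34, 0], [0, 0, -0.37, 0], [0, 0, -0.4, 0], [0, 0, -0.4, 0]]}}

```text
t: 32.45
eef_pos: [0.5254, 0.218, 0.1552]
ee_rot: [3.139, -0.001, 0.163]
force: [3.4, -6.5, 3.7]
width: 0.0118
gripper_force: 50.0
```

```bash
python3 -c "
from h import *
st()"
```

```text
t 32.45 G panel mm [-5.470e+01 -1.000e-01  1.742e+02] yaw 9.33 F [ 3.4 -6.5  3.7] M [-2.94 -0.95  0.04] w 0.0118 50.0
```

Emit:
{"method": "carry_out", "body": {"commands": [[0.003, -0.02, 0, 0], [0.005, -0.03, -0.02, 0], [0.005, -0.03, -0.04, 0], [0.005, -0.03, -0.06, 0], [0.005, -0.03, -0.07, 0], [0.005, -0.03, -0.08, 0], [0.005, -0.03, -0.09, 0], [0.005, -0.03, -0.1, 0], [0.005, -0.03, -0.1, 0], [0.005, -0.03, -0.1, 0]]}}

```text
t: 33.7
eef_pos: [0.525, 0.2178, 0.1494]
ee_rot: [3.141, -0.0, 0.163]
force: [1.6, -5.6, 5.4]
width: 0.0117
gripper_force: 50.0
```

```bash
python3 -c "
from h import *
st()"
```

```text
t 33.7 G panel mm [-54.9   0.4 168.4] yaw 9.33 F [ 1.6 -5.6  5.4] M [-1.98 -0.57 -0.06] w 0.0117 50.0
```

Emit:
{"method": "carry_out", "body": {"commands": [[0, 0, -0.02, 0], [0, 0, -0.03, 0], [0, 0, -0.04, 0], [0, 0, -0.05, 0], [0, 0, -0.06, 0], [0, 0, -0.07, 0], [0, 0, -0.07, 0], [0, 0, -0.07, 0], [0, 0, -0.07, 0], [0, 0, -0.07, 0]]}}

```text
t: 34.95
eef_pos: [0.5253, 0.2178, 0.1492]
ee_rot: [3.141, -0.002, 0.164]
force: [-7.2, -6.6, 29.9]
width: 0.0115
gripper_force: 50.0
```

```bash
python3 -c "
from h import *
st()"
```

```text
t 34.95 G panel mm [-5.490e+01  1.000e-01  1.682e+02] yaw 9.39 F [-7.2 -6.6 29.9] M [-2.72  3.38 -0.01] w 0.0115 50.0
```

The phone hit a hard stop at about 30 N, so it is home. I ease off, open slightly and withdraw.

Emit:
{"method": "carry_out", "body": {"commands": [[0, 0, 0.05, 0], [0, 0, 0.06, 0], [0, 0, 0.06, 0], [0, 0, 0.06, 0], [0, 0, 0.06, 0], [0, 0, 0.06, 0], [0, 0, 0.06, 0], [0, 0, 0.06, 0], [0, 0, 0.06, 0], [0, 0, 0.06, 0]], "force": 10}}

```text
t: 36.2
eef_pos: [0.5252, 0.2178, 0.1492]
ee_rot: [3.141, -0.001, 0.163]
force: [0.7, -4.9, 5.7]
width: 0.0117
gripper_force: 10.0
```

Emit:
{"method": "carry_out", "body": {"commands": [[0, 0, 0, 0], [0, 0, 0, 0], [0, 0, 0, 0], [0, 0, 0, 0], [0, 0, 0.1, 0], [0, 0, 0.3, 0], [0, 0, 0.6, 0], [0, 0, 1, 0], [0, 0, 1.5, 0], [0, 0, 2, 0]], "claw": 0.66}}

```text
t: 37.45
eef_pos: [0.525, 0.218, 0.2509]
ee_rot: [-3.141, -0.001, 0.163]
force: [0.0, 0.2, -1.1]
width: 0.0298
gripper_force: 0.0
```

```bash
python3 - <<'E'
from h import *
s=st();f=arm.grab_frame('scene');g=arm.grab_frame('side');C={}
import pickle;pickle.dump((f,g),open('end.pkl','wb'))
for n,h in(('scene',f),('side',g)):
  for q,p in(('holder_grip',(-53,0,92)),('holder_seat',(-53,0,106)),('holder',(-53,0,68)),('holder_hook',(-3,0,144)),('phone_center',(-53,0,146)),('phone_bottom',(-53,0,106))):
    pr=proj(h,W(*p));c=[r for r in arm.mark_of(h,q) if np.linalg.norm(r['uv']-pr)<18]
    if c: C[n,q]=c[0]['uv'];print(n,q,'pred',np.round(pr,1),np.round(c[0]['uv'],1),round(c[0]['conf'],2))
for q in('holder_grip','holder_seat','holder','holder_hook','phone_center','phone_bottom'):
  if ('scene',q) in C and ('side',q) in C:
    p,e=tri([ray(f,C['scene',q]),ray(g,C['side',q])]);print(q,topan(p),round(e*1e3,1))
for n,h in(('scene',f),('side',g)):
  for r in arm.regions_of(h,'phone_center'):
    m=r['pixels'].astype(np.uint8);c=max(cv2.findContours(m,0,2)[0],key=cv2.contourArea);ap=cv2.approxPolyDP(c,3,True)[:,0]
    if r['conf']>.3: print(n,round(r['conf'],2),np.round(r['uv']),ap.tolist())
  print('pred corners',[np.round(proj(h,W(-53,y,z))).tolist() for y,z in((77,186),(77,106),(-77,106),(-77,186))])
  print([(q,np.round(arm.mark_of(h,q)[0]['uv'],1).tolist()) for q in('mug','book','stapler') if arm.mark_of(h,q)])
E
```

```text
t 37.45 G panel mm [-54.7   0.4 269.9] yaw 9.33 F [ 0.   0.2 -1.1] M [-0.03 -0.04 -0.01] w 0.0298 0.0
scene holder_grip pred [451.8 206.4] [447.6 206.6] 0.86
scene holder_seat pred [452.8 200.6] [453.8 202.7] 0.71
scene holder pred [450.2 216.2] [450.  215.7] 0.62
scene holder_hook pred [475.3 180. ] [472.8 178.5] 0.7
scene phone_center pred [455.7 183.5] [456.7 181.9] 0.95
scene phone_bottom pred [452.8 200.6] [452.4 200.9] 0.96
side holder_grip pred [231.1 202.6] [233.9 204.8] 0.8
side holder_seat pred [230.7 197.3] [233.  194.6] 0.62
side holder pred [231.8 211.7] [226.8 210.1] 0.96
side holder_hook pred [215.9 177.2] [216.9 174.8] 0.67
side phone_center pred [229.6 181.6] [230.3 180.8] 0.72
holder_grip [-63.5   1.6  91.5] 1.6
holder_seat [-54.8  -7.6 108.3] 2.9
holder [-46.    6.6  68.2] 4.4
holder_hook [ -9.3   0.5 150.2] 1.7
phone_center [-53.   -1.4 149. ] 1.4
scene 0.6 [460. 180.] [[435, 151], [429, 184], [438, 191], [442, 185], [457, 206], [476, 216], [483, 181]]
scene 0.56 [108. 253.] [[59, 220], [74, 265], [148, 292], [156, 290], [147, 243], [73, 219]]
scene 0.43 [506. 210.] [[430, 123], [431, 139], [420, 201], [434, 211], [439, 196], [428, 185], [433, 151], [467, 170], [472, 163], [490, 175], [480, 216], [467, 215], [449, 224], [521, 283], [563, 267], [544, 251], [563, 188], [461, 130], [458, 138], [448, 136], [445, 121]]
pred corners [[436.0, 151.0], [432.0, 185.0], [476.0, 218.0], [484.0, 182.0]]
[('mug', [302.6, 349.9]), ('book', [407.9, 342.2])]
side 0.92 [461. 395.] [[443, 313], [433, 368], [466, 474], [476, 475], [492, 415], [452, 316]]
pred corners [[202.0, 174.0], [205.0, 207.0], [254.0, 188.0], [253.0, 158.0]]
[('mug', [410.1, 268.1]), ('book', [362.5, 235.3]), ('stapler', [274.5, 332.5])]
```

```bash
python3 -c "
from station import arm
print(arm.job_done())"
```

```text
the job is handed in; nothing more can be done
None
```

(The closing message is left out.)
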